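# Feed one cap into the pick-up nest

## Task

Press the cap feeder's plunger once, all the way down, and let it come back up, so that a single cap slides out onto the deck; then, with the fingertips, push that cap sideways along the channel until it drops and lies flat in the shallow nest at one end (not into the deep reject well at the other end). Do not pick up or tip over any cap, keep the other caps in the feeder, and leave everything else on the bench where it is.

Things in the scene. Friction and masses are not known exactly. Their poses are not given: they have to be found in the camera images.
- feeder: Cap feeder, fixed. Origin on the table below the outlet spot; z up, +x from the outlet back to the plunger, y along the outlet channel. From -x to +x: grey deck with the channel; clear magazine with three stacked caps (x 36 to 88 mm, y -25 to 25, top 86 mm above the table); white drive housing (x 88 to 190, y -32 to 32, top 68 mm) that carries the plunger.
- outlet (a point): Outlet spot, where an ejected cap comes to rest (within about 12 mm), on the deck's top, 30 mm above the table, over the feeder's origin. The channel around it: feeder x -34 to 36 mm, between front and back rims 8 mm high, open at both y ends; the deck reaches y -50 to 50 mm.
- stack (a point): Foot of the stack in the magazine, on the deck, 62 mm along the feeder's +x. Pressing the plunger drives a steel pusher 66 mm towards -x that sends the lowest cap out under the magazine's front wall to the outlet spot; as the plunger rises the pusher goes back and the stack drops by one cap.
- plunger_top (a point): Centre of the flat top of the plunger's round black button (44 mm wide), 135 mm along +x from the feeder's origin, 104 mm above the table when up; moves down with the plunger.
- plunger (a joint): Travel of the plunger in m: 0 up, 0.022 fully down (hard stop). Straight down; springs back up when released. It needs about 2 N to start and 8 to 10 N near the bottom; the cap is fully out only in the last few mm.
- cap1: The lowest cap in the magazine, the one that will be ejected. Ribbed disc, 38 mm in diameter, 14 mm high, about 15 g. Origin at the centre of its underside, z up. All caps are alike.
- cap2: The cap above it at the start; takes the lowest place (14 mm lower) once cap1 is out. It stays in the feeder.
- cap3: The top cap of the stack; stays in the feeder.
- nest_in (a point): Centre of the floor of the shallow nest, a white block at one open end of the channel (82 mm along the feeder's +y or -y; the side varies). Its recess is 70 mm along the feeder's x, 56 mm along y; floor 25 mm above the table, 5 mm below the deck. Lips level with the deck on both y sides; front and back walls go on from the rims. A cap pushed along the channel drops in.
- well_in (a point): Point on the floor (4 mm above the table) of the deep reject well at the channel's other end, 82 mm from the feeder's origin: a longer open white bin, 164 mm along the feeder's x (reaching out to -x), 64 mm wide, floor 26 mm below the deck, walls level with the deck on its y sides; two old caps lie in it. Not to be used.
- spare_cap: Bystander: a loose cap lying on the table in front of the feeder, the same kind as those in it; origin at the centre of its underside.
- jar: Bystander: small open glass jar, 44 mm wide, 60 mm tall, beside the feeder; origin under its centre.
- vial: Bystander: small amber vial, 28 mm wide, 58 mm tall, on the other side of the feeder; origin under its centre.
- pipette: Bystander: pipette lying on the table, about 230 mm long; origin near its middle, on the table.
- wash_a: Bystander: white wash bottle, 64 mm wide, about 190 mm tall; origin under its centre.
- wash_b: Bystander: second white wash bottle of the same kind.
- reagent: Bystander: white reagent bottle, 72 mm wide, 170 mm tall; origin under its centre.
Not all that is in view belongs to the job. What is shaped like the part that bears nest_in but turquoise is not meant. What is shaped like the cap3 but white is not meant.

How it is judged (in metres and radians):
On the way, in this order (a step that is already met when the one before it is completed fails the run):
1. the plunger is pressed fully down and the lowest cap has come out to the outlet spot (value of joint plunger above 0.019 m and x of cap1 in the frame of feeder below 0.012 m), for 0.02 s.
2. the plunger is let up again while the cap still lies in front of the outlet (value of joint plunger below 0.003 m and x of cap1 in the frame of feeder below 0.015 m and y of cap1 in the frame of feeder between -0.03 and 0.03 m), for 0.1 s.
At the end, for the whole second after the job is handed in: The ejected cap rests flat (0.08 rad) in the shallow nest (within 20 mm of its centre along the feeder's x, 13 mm along y, underside within 2.5 mm of the floor); the plunger is up (under 3 mm); the other two caps are in the magazine, the next one at the bottom (x of cap1 in the frame of nest_in between -0.02 and 0.02 m and y of cap1 in the frame of nest_in between -0.013 and 0.013 m and z of cap1 in the frame of nest_in below 0.0025 m and angle between cap1's own z axis and vertical below 0.08 rad and linear speed of cap1 below 0.01 m/s and value of joint plunger below 0.003 m and x of cap2 in the frame of feeder between 0.045 and 0.08 m and height (world z) of cap2 below 0.034 m and x of cap3 in the frame of feeder above 0.045 m and height (world z) of cap3 below 0.05 m); the robot touches nothing.
It fails at once if the ejected cap is lifted (more than 12 mm above the deck) (height (world z) of cap1 above 0.042 m).
It fails at once if the ejected cap is tipped over (angle between cap1's own z axis and vertical above 0.7 rad).
It fails at once if a second cap leaves the magazine, or the stack is pulled out (distance of any of cap2, cap3 from where it was at the start of the episode above 0.03 m).
It fails at once if the plunger is pressed again after the cap has been pushed aside (value of joint plunger above 0.008 m and (y of cap1 in the frame of feeder above 0.035 m or y of cap1 in the frame of feeder below -0.035 m)).
It fails at once if a bystander is disturbed (moved more than 15 mm) (distance of any of spare_cap, jar, vial, pipette, wash_a, wash_b, reagent from where it was at the start of the episode above 0.015 m).
It also fails if it takes over 45 s, if anything falls off the work surface, if the arm or the gripper's body presses on something with over 40 N, if the wrist force passes 120 N, or if a joint passes its speed limit or range.

## Robot

A 7-joint arm with a two-finger parallel gripper is mounted at the origin on the work surface. World frame = base frame: x ahead of the robot, y to its left, z up, the work surface at z = 0. Lengths are in mm, angles in rad, forces in N, time in s.
With the tool pointing down it reaches from about 400 to 850 mm from the base axis. Payload 4.4 kg.
Tool frame: the origin (TCP) lies at the very end of the fingers, on their centre line; the grasp point (between the pads) lies 19 mm behind it; z points along the fingers, y is the line along which they close (so a half turn about z gives the same grasp; the last joint's range is limited). The gripper opens to 94 mm and grips with 3 to 60 N. Pads are 16 mm wide; open, the fingers measure 119 mm over their backs; the gripper's body (75 mm by 177 mm) begins 78 mm behind the grasp point.
Start: joints at [1.143, 0.628, 0.038, 1.517, -0.027, 0.996, -0.02], TCP at [230.102, -607.924, 205.478] pointing down, gripper open.
Joint ranges: [-3.06, 3.06], [-0.37, 2.12], [-1.25, 1.32], [0.18, 2.47], [-1.1, 4.24], [0.23, 1.98], [-2.94, 2.94]. Speed limits (rad/s): [2.57, 2.57, 3.14, 3.14, 3.14, 3.14, 3.14].

## Interface

Orientations are given as a 3x3 rotation matrix whose columns are the frame's x, y, z axes.
In Python, from workcell import get_state, eyes, order, spotter gives the robot as it stands. The module is installed in compiled form; this text tells all that it offers.
- The arm moves only by the tool jog_arm, never from a script. Its argument "deltas" is a list of rows, each a list of 3 entries, a list of its own where there are three numbers: the opening, from 0 (shut) to 1 (fully open), then the shift along the tool's x, y, z each as a share of 0.08 m, from -1 to 1, then the turn, a rotation vector about the tool's x, y, z each as a share of 0.1 rad, from -1 to 1. In form: [[hand, [x, y, z], [rx, ry, rz]], ...]. A call has 1 to 5 rows; each row shifts and turns the commanded pose from where the row before left it, along the tool's axes as they then stand; what a row does not reach is not made up. A row lasts 1/8 s, in which the tool goes at most 62.5 mm and 10.7 degrees, less where a joint would pass 70% of its speed; a pose out of reach is approached as far as the arm can. A call with a number of a shift or a turn outside -1 to 1 is refused whole. A call with a gripper value outside its range is refused whole. The fingers move at their own pace and stop on an object; "grip_force" is the grip in N (left out, the last holds). Time passes only in rows, so rows that do not move let the fingers close. It gives the time, the measured TCP pose, the force, the opening and the grip force at its end, in the units of the state.
- get_state(): the state, without advancing time (a new reading comes with each control period).
- eyes.grab_frame(name): name is "scene" or "side" or "wrist"; returns (picture, depth): 384x512x3 uint8, red, green, blue; 384x512 float32, mm along the optical axis (not along the pixel's ray), 0 where there is no reading.
- eyes.calibration(name): a dict with "intrinsics" (3x3 intrinsics, pixels), "D" ([k1, k2, p1, p2, k3] as OpenCV has them; the pictures are not rectified), "position" and "attitude" of the camera in the world; the wrist camera has in their place "tool_from_camera" (4x4, takes a point from camera to tool coordinates, whose origin is the TCP and whose axes are the flange's). Camera axes: x right, y down, z forward; pixel columns grow to the right and rows downward; lengths in mm; the calibration is good to about 2 mm. A picture is of the moment at which its call begins: read the wrist's pose just before it. calibration takes no time and is no camera call.
- order.finish_job(): hands the job in; it is judged then, once.
Trained networks look in the newest picture that a camera, given by its name, has taken for a name from the list of things; names that differ only in an ending like _2 or _b are one class to them, and where a whole thing is asked for, a point or a joint stands for the part that bears it (a point fixed in the world has none). Each returns a list of dicts, best first, with "score" (0 to 1); they miss things now and then, are a little off and sometimes report something else, mostly with a low value. They report only what shows in the picture. A call takes as long as a camera call. They do not tell look-alikes from the thing itself.
- spotter.find_in(camera, name): "location" ([x, y, z] in mm, in the coordinates of the camera as it stood for that picture, good to about 4 mm: the middle of the surface that is visible of it).
- spotter.outline_of(camera, name): "region" (384x512 bool, what is visible of it).
- spotter.spot_point(camera, name): "location" ([x, y, z] in mm, in the coordinates of the camera as it stood for that picture, good to about 4 mm: a listed point, or the origin of a listed thing).
The state is a dict: "t": time; "joint_positions": joint angles; "joint_vel": joint speeds; "joint_efforts": joint torques, N m; "ee_pos": TCP position; "tool_rot": TCP orientation; "force": force on the tool from outside, world axes, zero at the start; "torque": the same for the moment, N m; "gripper_width": opening from 0.0 (shut) to 1.0 (fully open); "grip_force": force on a finger pad.
Only numpy, scipy, OpenCV 4.12 (cv2) and the standard library are available. Lean on these libraries where they do the work, as an engineer would, in place of code of your own. Each camera call takes 0.05 s, during which the arm holds its last target. There are 200 camera calls.

## Working session

There is one attempt and no reset: what is moved stays moved. The work goes in short steps, Python scripts to look and compute and a tool call to move; the robot and the scene stay as the last step left them, time stands still between calls to the robot, and variables do not carry over. Pictures are saved under pics/ and viewed, at most 10 in all, crops included, and the job is handed in when it is done.

Besides the shell and the picture viewer there is one more tool, called after "Call:" as name(argument=value, ...) on one line, values as JSON. jog_arm: Moves the arm, as the interface text tells. Shift numbers are shares of 0.08 m and turn numbers shares of 0.1 rad, none past 1 either way. Its arguments: {"type":"object","properties":{"deltas":{"type":"array"},"grip_force":{"type":"number"}},"required":["deltas"]}

```bash
mkdir -p pics
cat > h.py <<'E'
import numpy as np, cv2
from workcell import get_state, eyes, order, spotter
def w(cam,p):
    c=eyes.calibration(cam)
    if 'position' in c:
        R=np.array(c['attitude']); 
        return R@np.array(p)+np.array(c['position'])
    s=get_state(); T=np.array(c['tool_from_camera']); q=T[:3,:3]@np.array(p)+T[:3,3]
    return np.array(s['tool_rot'])@q+np.array(s['ee_pos'])
def save(cam,n,box=None,k=1):
    im,d=eyes.grab_frame(cam); a=im[...,::-1]
    if box: a=a[box[1]:box[3],box[0]:box[2]]
    cv2.imwrite('pics/'+n,cv2.resize(a,None,fx=k,fy=k,interpolation=cv2.INTER_CUBIC)); return im,d
E
python3 - <<'E'
from h import *
np.set_printoptions(precision=1,suppress=True)
s=get_state(); print(s['ee_pos'],np.array(s['tool_rot']),s['t'])
ims=[]
for cam in ['scene','side']:
    im,d=save(cam,cam+'0.png'); ims.append(im)
    print(cam, np.shape(eyes.calibration(cam)['attitude']))
    for n in ['feeder','outlet','stack','plunger_top','nest_in','well_in','spare_cap','jar','vial','pipette','wash_a','reagent']:
        for r in spotter.spot_point(cam,n)[:3]: print(n,round(r['score'],2),w(cam,r['location']))
cv2.imwrite('pics/both.png',cv2.resize(np.vstack(ims)[...,::-1],(450,675)) if 0 else np.hstack([cv2.resize(i,(400,300)) for i in ims])[...,::-1])
E
```

```text
[ 229.8 -607.3  204.5] [[ 0.9  0.4 -0. ]
 [ 0.4 -0.9  0. ]
 [-0.  -0.  -1. ]] 0.0
scene (3, 3)
feeder 0.75 [532.7 -99.8  -4.1]
feeder 0.42 [593.3  31.3  -0.6]
outlet 0.88 [534.2 -92.9  28.5]
stack 0.61 [588.7 -75.5  29.7]
plunger_top 0.63 [659.2 -56.5 107.2]
nest_in 0.92 [ 538.5 -301.5   24.9]
nest_in 0.85 [ 564.1 -173.8   28.9]
well_in 0.74 [512.5 -17.9   2.2]
spare_cap 0.57 [ 461.9 -112.8   -1.4]
jar 0.53 [593.1  32.4   1.1]
vial 0.61 [ 665.8 -167.    -2.1]
pipette 0.56 [ 468.5 -452.     4.7]
pipette 0.54 [533. -99.  -2.]
wash_a 0.9 [424.6 436.7   1.1]
wash_a 0.83 [621.5 437.4  -0.4]
reagent 0.75 [ 643.4 -415.5    3.5]
side (3, 3)
feeder 0.92 [535.  -90.    1.5]
feeder 0.5 [ 667.3 -164.8    0.8]
feeder 0.22 [ 467.2 -442.1   -0.6]
outlet 0.65 [533.5 -95.5  32.9]
stack 0.87 [593.7 -75.8  29.8]
stack 0.57 [532.2 -95.   34.7]
plunger_top 0.51 [666.6 -53.7 105.1]
nest_in 0.8 [ 541.4 -301.4   23.3]
nest_in 0.77 [ 557.5 -171.9   28. ]
nest_in 0.59 [ 647.4 -418.8    3.5]
well_in 0.63 [511.5 -14.    5.9]
spare_cap 0.4 [ 463.5 -112.6    1.6]
spare_cap 0.35 [534.4 -96.4  30.7]
jar 0.62 [592.   31.1  -1.2]
vial 0.58 [ 665.6 -161.9    2.3]
pipette 0.81 [ 467.2 -442.4   -1.1]
reagent 0.83 [ 650.  -420.3    3.7]
reagent 0.59 [ 556.2 -169.9   24.3]
reagent 0.44 [595.3  32.6   0.3]
```

View pics/scene0.png

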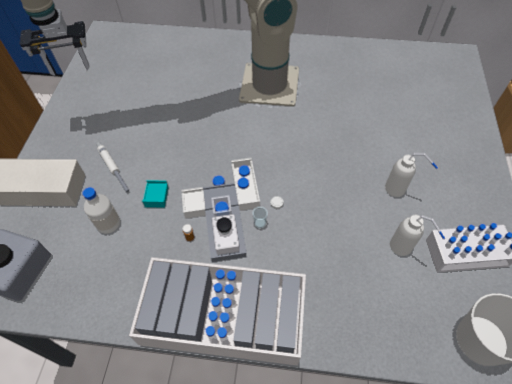

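View pics/side0.png

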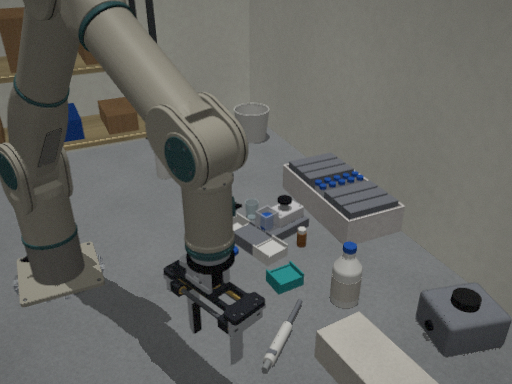

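Run:
```python
from h import *
a=cv2.imread('pics/scene0.png')[150:270,130:300]
cv2.imwrite('pics/crop1.png',cv2.resize(a,None,fx=4.5,fy=4.5,interpolation=cv2.INTER_CUBIC))
s=get_state();R=np.array(s['tool_rot']);print(s['t'],R.round(3).tolist(),np.arctan2(R[1,0],R[0,0]))
print((R.T@(np.array([585,-90,330])-s['ee_pos'])/80).round(2))
```

```text
1.3 [[0.935, 0.354, 0.0], [0.354, -0.935, 0.0], [0.0, -0.0, -1.0]] 0.3617526992396969
[ 6.44 -4.48 -1.56]
```

View pics/crop1.png

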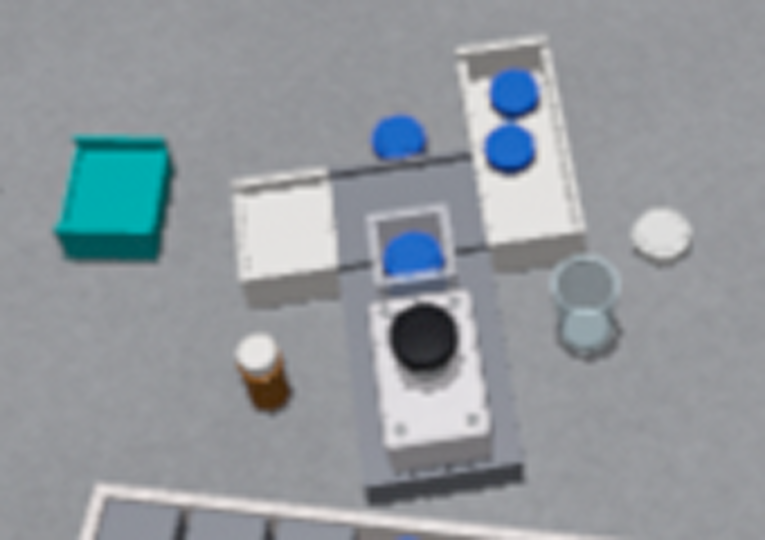

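The white nest at crop (285,235), scene px (194,202), is joined to the deck's left end and fits the description. The turquoise tray at (156,194) and the white cap at (277,202) are look-alikes. The well with two blue caps is at (245,183), on the +y side, and must be avoided.

Call:
jog_arm(deltas=[[0,[0.3,-0.2,-0.6],[0,0,0]],[0,[0.56,-0.39,-0.3],[0,0,0]],[0,[0.56,-0.39,-0.3],[0,0,0]],[0,[0.56,-0.39,-0.3],[0,0,0]],[0,[0.56,-0.39,-0.06],[0,0,0]]])

```text
t: 1.92
ee_pos: [371.9, -403.5, 332.3]
tool_rot: [[0.935, 0.354, 0.003], [0.354, -0.935, -0.003], [0.002, 0.004, -1.0]]
force: [-0.3, 0.0, -0.3]
gripper_width: 0.503
grip_force: 0.0
```

Call:
jog_arm(deltas=[[0,[0.56,-0.39,0],[0,0,0]],[0,[0.56,-0.39,0],[0,0,0]],[0,[0.56,-0.39,0],[0,0,0]],[0,[0.56,-0.39,0],[0,0,0]],[0,[0.56,-0.39,0],[0,0,0]]])

```text
t: 2.55
ee_pos: [525.4, -177.7, 330.6]
tool_rot: [[0.935, 0.354, 0.001], [0.354, -0.935, -0.0], [0.0, 0.001, -1.0]]
force: [1.5, -0.1, -0.4]
gripper_width: 0.009
grip_force: 0.0
```

Call:
jog_arm(deltas=[[0,[0.56,-0.39,0],[0,0,0]],[0,[0.54,-0.39,0],[0,0,0]],[0,[0,0,0],[0,0,-1]],[0,[0,0,0],[0,0,-1]],[0,[0,0,0],[0,0,-1]]])

```text
t: 3.18
ee_pos: [584.8, -89.5, 330.2]
tool_rot: [[0.787, 0.617, -0.0], [0.617, -0.787, -0.0], [-0.0, 0.0, -1.0]]
force: [0.3, 0.1, 0.4]
gripper_width: 0.007
grip_force: 0.0
```

Call:
jog_arm(deltas=[[0,[0,0,0],[0,0,-1]],[0,[0,0,0],[0,0,-1]],[0,[0,0,0],[0,0,-1]],[0,[0,0,0],[0,0,-1]],[0,[0,0,0],[0,0,-1]]])

```text
t: 3.8
ee_pos: [584.8, -89.7, 330.3]
tool_rot: [[0.395, 0.919, 0.0], [0.919, -0.395, -0.0], [-0.0, 0.0, -1.0]]
force: [0.4, 0.4, -0.1]
gripper_width: 0.003
grip_force: 0.0
```

Call:
jog_arm(deltas=[[0,[0,0,0],[0,0,-1]],[0,[0,0,0],[0,0,-1]],[0,[0,0,0],[0,0,-1]],[0,[0,0,0],[0,0,-1]],[0,[0,0,0],[0,0,-1]]])

```text
t: 4.42
ee_pos: [584.7, -89.8, 330.3]
tool_rot: [[-0.094, 0.996, 0.0], [0.996, 0.094, -0.0], [-0.0, -0.0, -1.0]]
force: [-0.5, -0.4, 0.2]
gripper_width: 0.001
grip_force: 0.0
```

Call:
jog_arm(deltas=[[0,[0,0,0],[0,0,-1]],[0,[0,0,0],[0,0,-1]],[0,[0,0,0],[0,0,0]]])

```text
t: 4.8
ee_pos: [584.7, -89.8, 330.3]
tool_rot: [[-0.286, 0.958, -0.0], [0.958, 0.286, 0.0], [0.0, 0.0, -1.0]]
force: [-0.1, -0.5, -0.1]
gripper_width: 0.005
grip_force: 0.0
```

Run:
```python
from h import *
np.set_printoptions(precision=1,suppress=True)
s=get_state();R=np.array(s['tool_rot']);print(s['t'],s['ee_pos'],np.arctan2(R[1,0],R[0,0]),s['force'],s['joint_positions'])
save('wrist','wrist1.png',k=1.5)
for cam in ['wrist']:
    for n in ['outlet','stack','plunger_top','nest_in','well_in','spare_cap','jar','vial']:
        for r in spotter.spot_point(cam,n)[:2]: print(n,round(r['score'],2),w(cam,r['location']))
```

```text
4.8 [584.7 -89.8 330.3] 1.8605088124636784 [-0.1 -0.5 -0.1] [ 0.4  0.5 -0.5  1.5  0.2  1.2  0.2]
outlet 0.74 [528.8 -93.9  31.5]
stack 0.79 [589.4 -80.6  27.1]
nest_in 0.95 [ 535.7 -298.1   23.6]
nest_in 0.81 [ 555.3 -172.2   25.2]
well_in 0.75 [506.  -16.3   1.3]
spare_cap 0.55 [ 458.  -113.6    1. ]
jar 0.61 [590.8  29.9   0.1]
vial 0.85 [ 659.3 -163.6   -2.3]
```

View pics/wrist1.png

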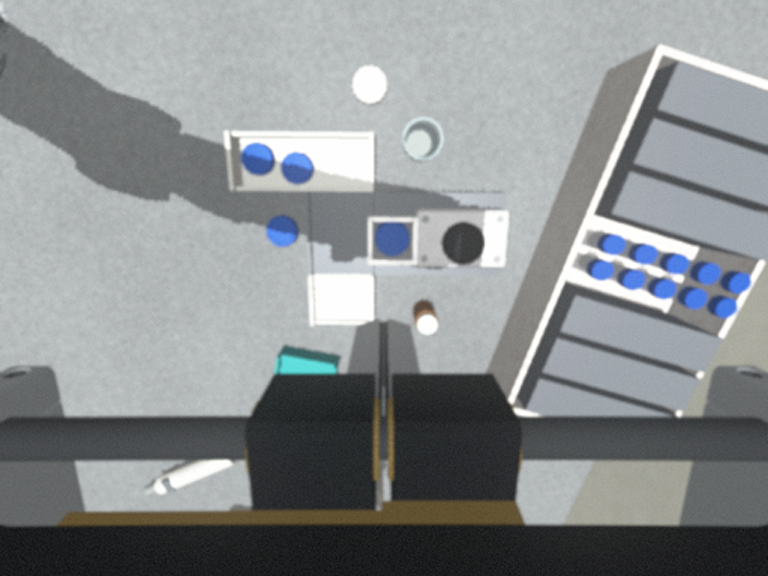

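The wrist view shows the feeder nearly square to the tool: button at (463,243), magazine at (392,238), white nest at (343,299) and well at (305,160). I'll refine this from depth.

```bash
cat >> h.py <<'E'
def cloud(cam):
    im,d=eyes.grab_frame(cam); c=eyes.calibration(cam); K=np.array(c['intrinsics']);D=np.array(c['D'],float)
    v,u=np.mgrid[:384,:512]; p=cv2.undistortPoints(np.stack([u,v],-1).reshape(-1,1,2).astype(np.float64),K,D).reshape(384,512,2)
    P=np.dstack([p*d[...,None],d]).reshape(-1,3)
    return im,d,w(cam,P.T.copy() if 0 else P[0])*0+np.array([0,0,0]) if 0 else (im,d,tow(cam,P).reshape(384,512,3))
def tow(cam,P):
    o=w(cam,[0,0,0]); A=np.array([w(cam,e)-o for e in np.eye(3)]); return P@A+o
def rect(P):
    (c,s,a)=cv2.minAreaRect(P[:,:2].astype(np.float32)); return np.round(c,1),np.round(s,1),round(a,1),len(P)
E
sed -i '/if 0 else (im,d,tow/c\    return im,d,tow(cam,P).reshape(384,512,3)' h.py
python3 - <<'E'
from h import *
np.set_printoptions(precision=1,suppress=True)
for cam in ['wrist','scene']:
    im,d,W=cloud(cam); ok=(d>0)&(abs(W[...,0]-600)<150)&(abs(W[...,1]+80)<140)
    b=ok&(np.hypot(W[...,0]-663,W[...,1]+55)<40)&(W[...,2]>95)&(W[...,2]<112)&(im.max(2)<70)
    print('button',np.median(W[b],0),rect(W[b]))
    h=ok&(np.hypot(W[...,0]-663,W[...,1]+55)<80)&(abs(W[...,2]-68)<4)&(im.min(2)>120)
    print('housing',rect(W[h]),W[h][:,2].mean())
    n=ok&(np.hypot(W[...,0]-557,W[...,1]+172)<50)&(abs(W[...,2]-25)<12)&(im.min(2)>120)
    print('nest',rect(W[n]),np.median(W[n],0))
    k=ok&(abs(W[...,2]-30)<2.5)&(im.max(2)<150)&(np.hypot(W[...,0]-532,W[...,1]+94)<45)
    print('deckz',np.median(W[k],0))
    bl=ok&(im[...,2]>im[...,0]+60)
    nn,L,st,ce=cv2.connectedComponentsWithStats(bl.astype(np.uint8))
    for i in range(1,nn):
        if st[i,4]>15: print('blue',np.median(W[L==i],0),st[i,4])
E
```

```text
button [661.  -56.5 103.1] (array([658.8, -57.8]), array([36.9, 37.3]), 17.5, 417)
housing (array([650.9, -60.8]), array([129.6,  63.6]), 16.0, 1613) 67.0597175553517
nest (array([ 553. , -164.5]), array([78.9, 82.3]), 16.4, 1606) [ 552.  -167.2   24.8]
deckz [531.7 -85.5  29.2]
blue [516.3  58.5  10. ] 31
blue [595.7  44.6  58.6] 126
blue [499.8 -15.5   3.8] 2161
blue [590.5  30.7   3.5] 235
blue [699.4 -42.9  67. ] 696
blue [640.8 -40.8  67.1] 72
blue [ 462.8 -115.5   13.5] 272
blue [ 561.8 -154.4   27.8] 2465
blue [590.2 -77.1  71.5] 373
blue [664.6 -86.8  66.2] 17
blue [ 662.5 -166.7   56.6] 168
button [665.9 -56.7 102.9] (array([664.6, -57.6]), array([41.2, 38.9]), 36.7, 172)
housing (array([659.7, -58.1]), array([120.4,  63.4]), 17.1, 483) 67.41773161321069
nest (array([ 556.2, -164.5]), array([81.8, 80.1]), 15.6, 585) [ 553.9 -168.    25.8]
deckz [520.5 -85.9  29.6]
blue [ 464.6 -115.9   13.2] 83
blue [487.1 -14.4   5.5] 352
blue [ 555.9 -174.6   24.5] 389
blue [590.9 -78.8  71.2] 95
blue [ 663.1 -166.3   57. ] 49
blue [702.7 -45.8  67.2] 176
```

Call:
jog_arm(deltas=[[0,[0.07,0.52,0],[0,0,0]],[0,[0.06,0.53,0.3],[0,0,0]],[0,[0,0,0.7],[0,0,0]],[0,[0,0,0.7],[0,0,0]],[0,[0,0,0.7],[0,0,0]]])

```text
t: 5.98
ee_pos: [662.4, -55.6, 136.6]
tool_rot: [[-0.287, 0.958, 0.001], [0.958, 0.287, -0.0], [-0.0, 0.001, -1.0]]
force: [0.6, -0.0, -0.0]
gripper_width: 0.007
grip_force: 0.0
```

Call:
jog_arm(deltas=[[0,[0,0,0.27],[0,0,0]],[0,[0,0,0],[0,0,0]]])

```text
t: 6.22
ee_pos: [660.9, -55.6, 114.6]
tool_rot: [[-0.287, 0.958, -0.004], [0.958, 0.287, 0.0], [0.001, -0.004, -1.0]]
force: [0.2, 0.1, 1.0]
gripper_width: 0.003
grip_force: 0.0
```

Call:
jog_arm(deltas=[[0,[0,0,0.08],[0,0,0]],[0,[0,0,0.05],[0,0,0]],[0,[0,0,0.05],[0,0,0]],[0,[0,0,0.05],[0,0,0]],[0,[0,0,0.05],[0,0,0]]])

```text
t: 6.85
ee_pos: [663.1, -55.6, 95.1]
tool_rot: [[-0.287, 0.958, 0.002], [0.958, 0.287, -0.0], [-0.001, 0.002, -1.0]]
force: [-0.9, 0.2, 6.6]
gripper_width: 0.003
grip_force: 3.1
```

Call:
jog_arm(deltas=[[0,[0,0,0.04],[0,0,0]],[0,[0,0,0.03],[0,0,0]],[0,[0,0,0.03],[0,0,0]],[0,[0,0,0],[0,0,0]]])

```text
t: 7.35
ee_pos: [663.1, -55.6, 87.1]
tool_rot: [[-0.287, 0.958, 0.002], [0.958, 0.287, -0.0], [-0.001, 0.002, -1.0]]
force: [-0.9, -0.6, 5.8]
gripper_width: 0.006
grip_force: 3.1
```

Not yet at the hard stop, so I continue in small steps.

Call:
jog_arm(deltas=[[0,[0,0,0.03],[0,0,0]],[0,[0,0,0.02],[0,0,0]],[0,[0,0,0.02],[0,0,0]],[0,[0,0,0],[0,0,0]]])

```text
t: 7.85
ee_pos: [663.1, -55.6, 82.2]
tool_rot: [[-0.287, 0.958, 0.002], [0.958, 0.287, -0.0], [-0.001, 0.002, -1.0]]
force: [-2.4, 0.4, 9.7]
gripper_width: 0.008
grip_force: 4.7
```

Call:
jog_arm(deltas=[[0,[0,0,0.02],[0,0,0]],[0,[0,0,0.01],[0,0,0]],[0,[0,0,0],[0,0,0]]])

```text
t: 8.22
ee_pos: [663.3, -55.6, 82.0]
tool_rot: [[-0.287, 0.958, 0.003], [0.958, 0.287, -0.001], [-0.002, 0.002, -1.0]]
force: [-7.1, 0.1, 21.4]
gripper_width: 0.007
grip_force: 10.8
```

Hard stop reached: the force climbed to 21 N at 82.0 mm with no further travel. Now I let the plunger up.

Call:
jog_arm(deltas=[[0,[0,0,-0.1],[0,0,0]],[0,[0,0,-0.1],[0,0,0]],[0,[0,0,-0.15],[0,0,0]],[0,[0,0,-0.4],[0,0,0]],[0,[0,0,-0.7],[0,0,0]]])

```text
t: 8.85
ee_pos: [660.1, -55.7, 192.9]
tool_rot: [[-0.287, 0.958, -0.006], [0.958, 0.287, 0.0], [0.002, -0.006, -1.0]]
force: [0.6, -0.3, 0.1]
gripper_width: 0.001
grip_force: 0.0
```

Call:
jog_arm(deltas=[[0,[0,0,-0.7],[0,0,0]],[0.2,[0,-0.35,-0.6],[0,0,0]],[0.2,[0,-0.7,0],[0,0,0]],[0.2,[0,0,0],[0,0,0]]])

```text
t: 9.35
ee_pos: [577.1, -81.6, 298.2]
tool_rot: [[-0.285, 0.959, -0.005], [0.959, 0.285, -0.002], [-0.001, -0.005, -1.0]]
force: [0.4, 0.5, 0.6]
gripper_width: 0.195
grip_force: 0.0
```

Run:
```python
from h import *
np.set_printoptions(precision=1,suppress=True)
save('wrist','wrist2.png',k=1.5)
O=np.array([532.5,-94.2]);ex=np.array([.9584,.2855]);ey=np.array([-.2855,.9584])
for cam in ['wrist','scene']:
    im,d,W=cloud(cam)
    F=np.dstack([(W[...,:2]-O)@ex,(W[...,:2]-O)@ey,W[...,2]])
    b=(d>0)&(abs(F[...,0])<140)&(abs(F[...,1])<48)&(im[...,2]>im[...,0]+50)&(F[...,2]>10)
    nn,L,st,ce=cv2.connectedComponentsWithStats(b.astype(np.uint8))
    for i in range(1,nn):
        if st[i,4]>15: print(cam,np.median(F[L==i],0),st[i,4],ce[i])
    b=(d>0)&(np.hypot(F[...,0]-135,F[...,1])<40)&(F[...,2]>75)&(F[...,2]<115)&(im.max(2)<70)
    print('button',np.median(F[b],0),b.sum())
s=get_state();print(s['t'],s['ee_pos'],s['gripper_width'])
```

```text
wrist [-72.3   0.5  13.2] 361 [185.1 161.9]
wrist [62.5 -2.4 58.1] 920 [262.9 169.7]
wrist [128.2  21.1  67.2] 17 [306.1 153.6]
wrist [ 0.4  0.2 43.2] 403 [224.7 164.7]
wrist [126.  -29.3  66.9] 37 [303.6 185.8]
wrist [-10.1 -47.8  29.2] 20 [220.5 191. ]
button [135.   -1.7 103.1] 397
scene [-71.2  -0.1  13.3] 87 [218.2 180.3]
scene [-4.1 -0.9 44. ] 79 [219.7 192.6]
scene [56.6 -1.9 57.9] 70 [221.5 207.2]
button [139.7  -2.3 103.1] 176
9.5 [582.5 -79.5 298.4] 0.20243942955051514
```

View pics/wrist2.png

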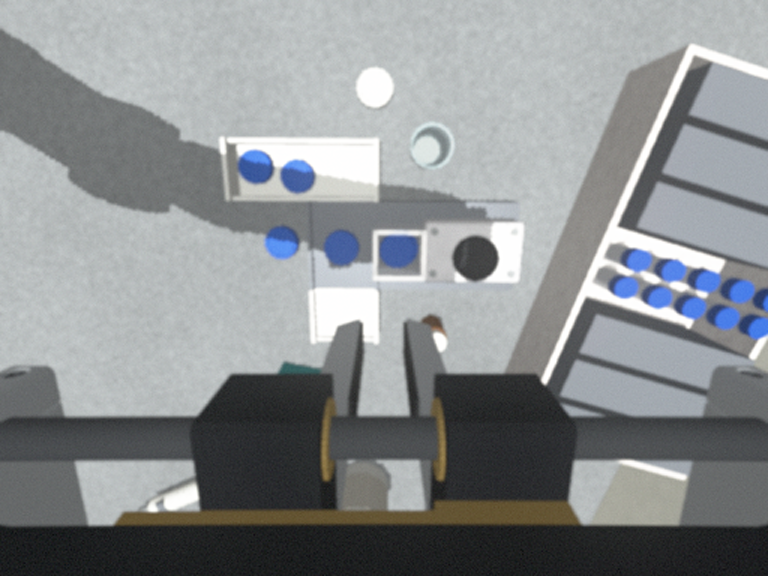

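The cap lies at the outlet (342,247) and the plunger is up. Two caps remain in the magazine. Next I lower the half-open fingers on the cap's +y (well) side.

Call:
jog_arm(deltas=[[0.2,[0.24,-0.33,0],[0,0,0]],[0.2,[0.24,-0.33,0.2],[0,0,0]],[0.2,[0,0,0.7],[0,0,0]],[0.2,[0,0,0.7],[0,0,0]],[0.2,[0,0,0.7],[0,0,0]]])

```text
t: 10.12
ee_pos: [521.9, -57.3, 112.4]
tool_rot: [[-0.288, 0.958, 0.002], [0.958, 0.288, 0.001], [0.0, 0.002, -1.0]]
force: [-0.2, -0.7, -0.0]
gripper_width: 0.202
grip_force: 0.0
```

Call:
jog_arm(deltas=[[0.2,[0,0,0.55],[0,0,0]],[0.2,[0,0,0.2],[0,0,0]],[0.2,[0,0,0],[0,0,0]]])

```text
t: 10.5
ee_pos: [520.7, -57.4, 53.6]
tool_rot: [[-0.288, 0.958, -0.001], [0.958, 0.288, 0.001], [0.001, -0.001, -1.0]]
force: [0.2, -0.0, 0.7]
gripper_width: 0.198
grip_force: 0.0
```

```bash
cat > st.py <<'E'
from h import *
O=np.array([532.5,-94.2]);ex=np.array([.9584,.2855]);ey=np.array([-.2855,.9584])
s=get_state();p=np.array(s['ee_pos']);print(s['t'],(p[:2]-O)@ex,(p[:2]-O)@ey,p[2],s['force'])
E
python3 st.py
```

```text
10.5 -0.7840912111058846 38.67946564351731 53.61556839147495 [ 0.17226028 -0.0265726   0.67353851]
```

Call:
jog_arm(deltas=[[0.2,[0,0,0.17],[0,0,0]],[0.2,[0,0,0.08],[0,0,0]],[0.2,[-0.05,0,0],[0,0,0]],[0.2,[-0.08,0,0],[0,0,0]],[0.2,[-0.08,0,0],[0,0,0]]])

```text
t: 11.12
ee_pos: [525.5, -74.9, 34.7]
tool_rot: [[-0.286, 0.958, 0.001], [0.958, 0.286, -0.0], [-0.0, 0.001, -1.0]]
force: [0.6, 0.0, 0.6]
gripper_width: 0.202
grip_force: 0.1
```

Call:
jog_arm(deltas=[[0.2,[-0.08,0,0],[0,0,0]],[0.2,[-0.08,0,0],[0,0,0]],[0.2,[-0.08,0,0],[0,0,0]],[0.2,[-0.08,0,0],[0,0,0]],[0.2,[-0.08,0,0],[0,0,0]]])

```text
t: 11.75
ee_pos: [534.4, -105.2, 34.3]
tool_rot: [[-0.287, 0.958, 0.0], [0.958, 0.287, 0.0], [0.0, 0.0, -1.0]]
force: [-0.5, 0.6, 1.0]
gripper_width: 0.202
grip_force: 0.1
```

```bash
python3 st.py; python3 -c "
from h import *
save('scene','s3.png',(160,150,290,250),6)"
```

```text
11.75 -1.3353999854329919 -11.053593989677793 34.28830568871327 [-0.46569512  0.5921002   0.990872  ]
```

View pics/s3.png

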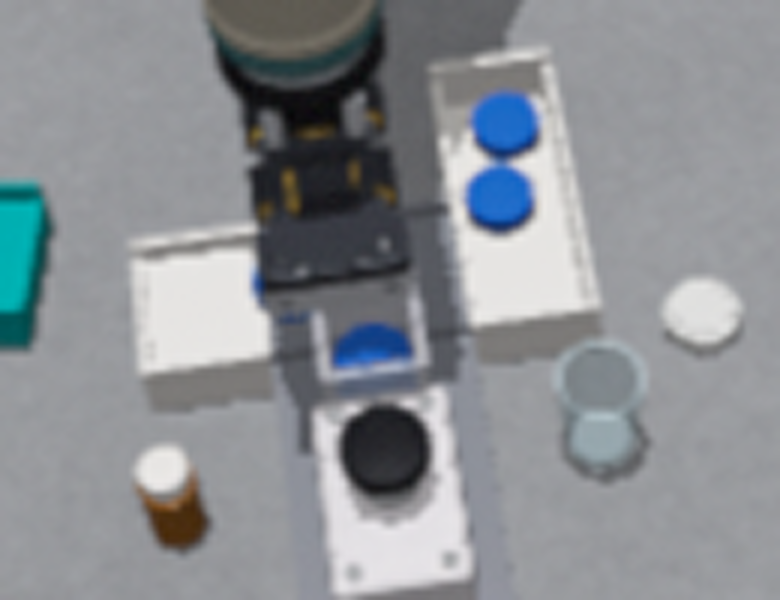

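The cap shows at crop (262,285), moving toward the white nest ahead of the fingers. I keep pushing.

Call:
jog_arm(deltas=[[0.2,[-0.08,0,0],[0,0,0]],[0.2,[-0.08,0,0],[0,0,0]],[0.2,[-0.08,0,0],[0,0,0]],[0.2,[-0.07,0,0],[0,0,0]],[0.2,[-0.06,0,0],[0,0,0]]])

```text
t: 12.42
ee_pos: [542.8, -133.6, 34.3]
tool_rot: [[-0.287, 0.958, -0.0], [0.958, 0.287, -0.0], [-0.0, -0.0, -1.0]]
force: [-0.1, -0.6, -0.8]
gripper_width: 0.201
grip_force: 0.0
```

Call:
jog_arm(deltas=[[0.2,[-0.05,0,0],[0,0,0]],[0.2,[-0.05,0,0],[0,0,0]],[0.2,[-0.05,0,0],[0,0,0]],[0.2,[-0.04,0,0],[0,0,0]],[0.2,[0,0,0],[0,0,0]]])

```text
t: 13.05
ee_pos: [547.1, -148.0, 34.3]
tool_rot: [[-0.286, 0.958, 0.0], [0.958, 0.286, -0.0], [-0.0, 0.0, -1.0]]
force: [0.2, -0.6, 0.5]
gripper_width: 0.201
grip_force: 0.0
```

```bash
python3 st.py
cat > cap.py <<'E'
from h import *
np.set_printoptions(precision=1,suppress=True)
O=np.array([532.5,-94.2]);ex=np.array([.9584,.2855]);ey=np.array([-.2855,.9584])
import sys
for cam in sys.argv[1:]:
    im,d,W=cloud(cam)
    F=np.dstack([(W[...,:2]-O)@ex,(W[...,:2]-O)@ey,W[...,2]])
    b=(d>0)&(abs(F[...,0])<90)&(F[...,1]<48)&(F[...,1]>-120)&(im[...,2]>im[...,0]+60)&(F[...,2]>10)
    nn,L,st,ce=cv2.connectedComponentsWithStats(b.astype(np.uint8))
    for i in range(1,nn):
        if st[i,4]>15: print(cam,np.median(F[L==i],0),F[L==i].min(0),F[L==i].max(0),st[i,4],ce[i])
E
python3 cap.py scene side
```

```text
13.05 -1.3596550941380712 -55.754735040384645 34.26880000799121 [ 0.23274848 -0.56057598  0.48130183]
scene [-71.5   0.8  13.6] [-88.2 -16.9  10.1] [-56.4  18.6  18.9] 83 [218.4 180.2]
scene [  11.3 -108.2   26.6] [ -32.  -114.4   20.1] [ 39.6 -91.6  39.7] 79 [185.6 204.4]
scene [57.3 -1.2 58.1] [ 35.9 -18.4  30.9] [85.  17.  85.6] 82 [221.8 207.5]
side [ -3.7 -87.1  39.3] [ -19.9 -100.8   29.4] [ 17.7 -66.4  43. ] 89 [269.4 245.7]
side [-74.3  -3.2  14.6] [-89.9 -21.8  10.1] [-57.1  19.8  19.1] 79 [231.6 249.6]
```

Call:
jog_arm(deltas=[[0.2,[0.08,0,0],[0,0,0]],[0.2,[0.2,0,0],[0,0,0]],[0.2,[0,0,-0.4],[0,0,0]],[0.2,[0,0,-0.7],[0,0,0]],[0.2,[0,0,-0.7],[0,0,0]]])

```text
t: 13.78
ee_pos: [539.9, -124.4, 179.6]
tool_rot: [[-0.289, 0.957, -0.001], [0.957, 0.289, 0.001], [0.001, -0.001, -1.0]]
force: [0.6, -0.6, -0.2]
gripper_width: 0.202
grip_force: 0.0
```

Call:
jog_arm(deltas=[[0.2,[0.2,0,-0.6],[0,0,0]],[0.2,[0.6,0,-0.3],[0,0,0]],[0.2,[0.6,0,0],[0,0,0]],[0.2,[0,0,0],[0,0,0]],[0.2,[0,0,0],[0,0,0]]])

```text
t: 14.4
ee_pos: [508.2, -18.9, 250.1]
tool_rot: [[-0.288, 0.958, -0.0], [0.958, 0.288, -0.001], [-0.001, -0.001, -1.0]]
force: [-0.7, -0.1, 0.4]
gripper_width: 0.198
grip_force: 0.0
```

```bash
python3 st.py; python3 cap.py wrist side scene; python3 -c "
from h import *
save('wrist','w4.png',(100,60,420,300),2.4)"
```

```text
14.4 -1.808854327380488 79.12595445203047 250.1239690661165 [-0.66471909 -0.05014173  0.35140504]
wrist [-74.5   0.5  13.2] [-89.4 -18.2  10.5] [-57.6  18.7  15.5] 361 [211.9 213.9]
wrist [67.8 -0.9 58.3] [ 41.9 -25.   32.9] [90.  28.4 86.6] 540 [304.7 227.2]
wrist [ -3.2 -77.2  28.2] [ -32.3 -110.6   21.8] [ 25.8 -48.7  39.9] 948 [255.5 262.3]
side [ -3.7 -83.8  39.6] [ -19.3 -103.2   23.5] [ 17.4 -51.7  44.1] 91 [269.1 245.4]
side [-73.8  -1.3  14.1] [-89.1 -19.7  10.4] [-54.6  18.5  18.4] 80 [231.6 249.3]
scene [-71.5  -0.3  13.4] [-86.6 -17.3  10.4] [-54.7  18.5  19.1] 84 [218.2 180.2]
scene [  4.5 -82.6  27.2] [ -35.  -114.3   17.6] [ 39.3 -50.9  45.9] 343 [193.2 201.1]
scene [57.1 -2.2 57.4] [ 34.6 -21.6  27.7] [85.5 16.9 85.9] 87 [221.5 207.5]
```

View pics/w4.png

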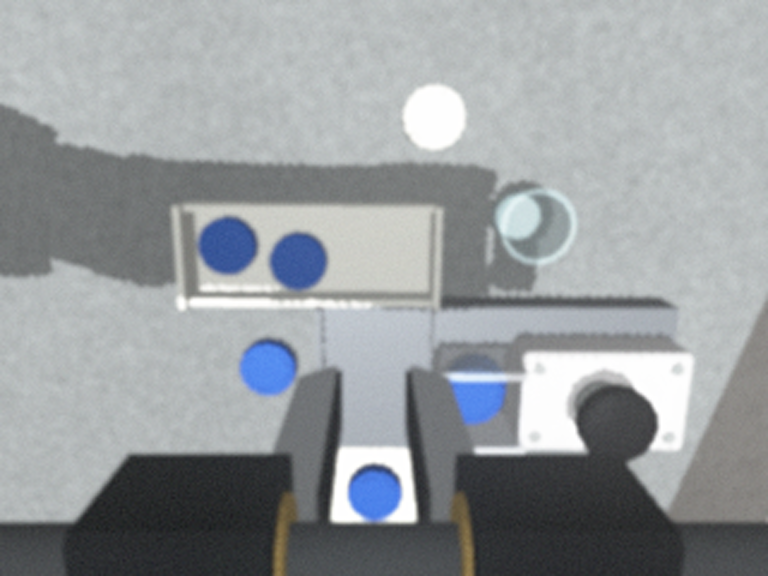

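The cap at crop (375,492) is inside the white nest and looks round and flat. I check its centre and flatness from its top surface.

```bash
sed -i 's/im\[...,0\]+60/im[...,0]+110/' cap.py
cat >> cap.py <<'E'
    q=F[b&(F[...,1]<-50)&(F[...,2]>33)]; print(cam,'top',q.mean(0),(q.min(0)+q.max(0))/2,len(q), np.linalg.lstsq(np.c_[q[:,:2]-q[:,:2].mean(0),np.ones(len(q))],q[:,2],rcond=None)[0].round(3))
E
python3 cap.py wrist scene
```

```text
wrist [ 1.6  4.2 29.2] [ -39.  -111.    21.7] [90.  48.  40.9] 3443 [261.5 223.7]
wrist [-74.6   1.8  13.4] [-90.  -18.6  10. ] [-57.5  19.   16.3] 343 [211.7 213.3]
wrist [80.4 13.2 84.5] [ 37.7 -25.5  51.2] [89.9 29.8 86.9] 378 [310.1 227.4]
wrist [62.4 -2.7 57.6] [ 47.1 -17.9  53.8] [77.5  7.  59.8] 264 [299.1 226.4]
wrist top [ -1.9 -81.1  38.2] [ -2.5 -81.4  37.8] 363 [ 0.  -0.  38.2]
scene [ 25.4  39.3 659.7] [ 12.4  33.4 646.2] [ 36.7  47.9 666.9] 104 [214.8   7.1]
scene [-72.8  -0.8  13.9] [-89.1 -16.8  10. ] [-56.6  15.9  18.2] 78 [218.1 180. ]
scene [  1.1 -81.2  28.3] [ -39.4 -114.2   18.6] [ 42.2 -48.4  44.4] 438 [193.6 200.1]
scene [49.1 -1.7 58.4] [ -6.6 -31.5  23.8] [88.5 26.9 89.5] 207 [220.9 203.8]
scene top [  2.4 -82.4  37.9] [  1.4 -82.6  38.7] 157 [ 0.   0.  37.9]
```

```bash
python3 -c "
from h import *
print(order.finish_job())"
```

```text
the job is handed in; nothing more can be done
None
```

I pressed the plunger fully once and let it back up; the ejected cap now lies flat in the white nest, about 1 mm from its centre along the channel, two caps remain in the magazine, and the job is handed in (no verdict was returned).

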